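# Find the radius gauge that fits the bending mandrel

## Task

Find out by feel which of the three radius gauges fits the unmarked steel mandrel in the front bay of the stand: touch a gauge square down onto it from above and feel it - one that is too small stands proud on its horns, one that is too large drops too low and rocks, the right one beds down on its whole arc. Press the fitting gauge home with about 7 N for a second (never let any gauge bear on a mandrel with more than 25 N), then let go and leave it sitting upright and square astride the middle of the mandrel so that I can see the fit. Every other gauge must be standing in the wooden tray at the end, and the beaker, the brown bottle and the dish stay where they are.

Things in the scene. Friction and masses are not known exactly. Their poses are not given: they have to be found in the camera images.
- stand: Fixed aluminium stand on levelling feet: plate 216 (x) x 116 (y) mm, its top 12 mm above the origin, three bays one behind the other. Each holds a round steel bar, the mandrel, along y between two grey posts (72 mm apart, tops 13 mm above the mandrel's axis, brass screws 21 mm). Origin: its centre, 0 to 6 mm above the worktop as the feet are set; bays at x = -66 (front, nearest the robot), +14, +72 mm.
- work_axis (a point): Mid-point of the axis of the mandrel in the FRONT bay, 75 mm above the stand's origin, so 75 to 81 mm above the worktop; x across the mandrel towards the rear bays, y along the mandrel, z up. The mandrels measure 28, 36 and 44 mm across (radius 14, 18, 22 mm), 70 mm long, axes all at one height; any of the three may be in the front bay.
- tray: Light wooden tray fixed to the worktop, 86 (x) x 192 (y) x 16 mm high, floor 4 mm thick, two 4 mm partitions: three bays along y, centres at y = -61, 0, +61 mm, one gauge standing in each, its y within 0.06 rad of the tray's y. Origin: centre of its underside.
- mandrel_1: One of the three plain steel mandrels, fixed in its bay; origin on its axis, half-way along; y along the axis. It may be the 28, 36 or 44 mm one: it is unmarked and the number in its name tells nothing.
- mandrel_2: One of the three plain steel mandrels, fixed in its bay; origin on its axis, half-way along; y along the axis. It may be the 28, 36 or 44 mm one: it is unmarked and the number in its name tells nothing.
- mandrel_3: One of the three plain steel mandrels, fixed in its bay; origin on its axis, half-way along; y along the axis. It may be the 28, 36 or 44 mm one: it is unmarked and the number in its name tells nothing.
- gauge_28: Loose radius gauge for the 28 mm mandrel, about 90 g: two parallel 5 mm steel leaves (26 mm over both in y, 42 mm wide in x), each cut out from below to an arc of radius 14.75 mm spanning 60 degrees either side of its top; blue handle on top, 24 (x) x 20 (y) x 40 mm high. Origin: on its axis, in the plane of its feet; y is the arc's axis.
- gauge_28_grip (a point): Grip point inside the blue handle, 16 mm below its top and 24 mm above the shoulders of the leaves; 40.4 mm above the feet, 47.8 mm above the centre of the arc. z up, y along the arc's axis (along the mandrel when fitted).
- gauge_28_arc (a point): Centre of the arc of the blue-handled gauge, 7.4 mm below the plane of its feet. On the fitting mandrel it rests 0.8 mm below the mandrel's axis. On a thicker mandrel the leaf horns ride on the flanks and it stays 5 mm or more above.
- gauge_36: Loose radius gauge for the 36 mm mandrel, about 90 g: two parallel 5 mm steel leaves (26 mm over both in y, 48 mm wide in x), each cut out from below to an arc of radius 18.75 mm spanning 60 degrees either side of its top; yellow handle on top, 24 (x) x 20 (y) x 40 mm high. Origin: on its axis, in the plane of its feet; y is the arc's axis.
- gauge_36_grip (a point): Grip point inside the yellow handle, 16 mm below its top and 24 mm above the shoulders of the leaves; 42.4 mm above the feet, 51.8 mm above the centre of the arc. z up, y along the arc's axis (along the mandrel when fitted).
- gauge_36_arc (a point): Centre of the arc of the yellow-handled gauge, 9.4 mm below the plane of its feet. On the fitting mandrel it rests 0.8 mm below the mandrel's axis. On the 28 mm mandrel it comes to rest 4.8 mm below the axis and the gauge rocks. On the 44 mm mandrel the horns ride on the flanks and it stays 5 mm above.
- gauge_44: Loose radius gauge for the 44 mm mandrel, about 90 g: two parallel 5 mm steel leaves (26 mm over both in y, 55 mm wide in x), each cut out from below to an arc of radius 22.75 mm spanning 60 degrees either side of its top; red handle on top, 24 (x) x 20 (y) x 40 mm high. Origin: on its axis, in the plane of its feet; y is the arc's axis.
- gauge_44_grip (a point): Grip point inside the red handle, 16 mm below its top and 24 mm above the shoulders of the leaves; 44.4 mm above the feet, 55.8 mm above the centre of the arc. z up, y along the arc's axis (along the mandrel when fitted).
- gauge_44_arc (a point): Centre of the arc of the red-handled gauge, 11.4 mm below the plane of its feet. On the fitting mandrel it rests 0.8 mm below the mandrel's axis. On a thinner mandrel it comes to rest 4.8 mm or more below the axis and the gauge rocks.
- beaker: Empty glass beaker, 52 mm across, 59 mm high, behind the gap between stand and tray. Bystander. Origin: centre of its underside.
- amber_bottle: Brown dropper bottle with black cap, 45 mm across, 90 mm high, to the left of the stand. Bystander. Origin: centre of its underside.
- dish: Flat clear culture dish, 57 mm across, 15 mm high, to the left of the stand. Bystander. Origin: centre of its underside.

How it is judged:
By the outcome, as a careful person would: the job done as asked, in the order asked, and still so for the second after the job is handed in, with the robot touching nothing.
It also fails if it takes over 72 s, if anything falls off the work surface, if the arm or the gripper's body presses on something with over 40 N, if the wrist force passes 120 N, or if a joint passes its speed limit or range.

## Robot

A 6-joint arm with a two-finger parallel gripper is mounted at the origin on a cart in front of the work surface, level with it; the furniture and walls round the work are solid. World frame = base frame: x ahead of the robot, y to its left, z up, the work surface at z = 0. Lengths are in m, angles in rad, forces in N, time in s.
With the tool pointing down it reaches from about 0.375 to 0.9 m from the base axis. Payload 3.1 kg.
Tool frame: the origin (TCP) lies where the fingers leave the gripper's body, on its centre line; the fingertips stand 73 mm ahead of it and the grasp point (between the pads) lies 54 mm ahead of it; z points along the fingers, y is the line along which they close (so a half turn about z gives the same grasp; the last joint's range is limited). The gripper opens to 85 mm and grips with 20 to 120 N. Pads are 22 mm wide; open, the fingers measure 114 mm over their backs; the gripper's body (76 mm by 85 mm) begins 54 mm behind the grasp point. The pads swing forward as they close: fully open they stand 13 mm farther back than shut.
Start: joints at [-1.317, 0.527, 1.433, -0, 1.181, -0.178], TCP at [0.262, -0.568, 0.304] pointing down, gripper open.
Joint ranges: [-3.08, 3.08], [-0.75, 2.2], [0.22, 2.44], [-1.43, 4.57], [0, 2.65], [-2.85, 2.85]. Speed limits (rad/s): [2.79, 2.79, 3.14, 3.14, 3.14, 3.14].

## Interface

Orientations are given as a unit quaternion [x, y, z, w].
In Python, from station import manip gives the robot as it stands.
- The arm moves only by the shell command python3 -m crank 'ROWS' [FORCE]. ROWS is JSON, a list of rows, each an object with "dp": the shift along the tool's x, y, z normalised to -1 to 1, where 1 is 50 cm, a list of three; "delta_rot": the turn, a rotation vector about the tool's x, y, z normalised to -1 to 1, where 1 is 2 pi rad, a list of three; "fingers": the opening, from -1 (shut) to 1 (fully open). A call has 1 to 12 rows; each row shifts and turns the commanded pose from where the row before left it, along the tool's axes as they then stand; what a row does not reach is not made up. A row lasts 1/12 s, in which the tool goes at most 41.7 mm and 7.16 degrees, less where a joint would pass 70% of its speed; a pose out of reach is approached as far as the arm can. A call with a number of a shift or a turn outside -1 to 1 is refused whole. A call with a gripper value outside its range is refused whole. The fingers move at their own pace and stop on an object; FORCE is the grip in N (left out, the last holds). Time passes only in rows, so rows that do not move let the fingers close. It gives the time, the measured TCP pose, the force, the opening and the grip force at its end, in the units of the state.
- manip.sense(): the state, without advancing time (a new reading comes with each control period).
- manip.snapshot(name): name is "scene" or "top" or "wrist"; returns (picture, depth): 400x640x3 uint8, red, green, blue; 400x640 float32, m along the optical axis (not along the pixel's ray), 0 where there is no reading.
- manip.camera_model(name): a dict with "fx", "fy", "cx", "cy" (pixels), "origin" and "attitude" of the camera in the world. Camera axes: x right, y up, looking along -z (the intrinsics and any distortion apply to the point x, -y, -z); pixel columns grow to the right and rows downward; lengths in m; the calibration is good to about 2 mm. A picture is of the moment at which its call begins: read the wrist's pose just before it. camera_model takes no time and is no camera call; for the wrist camera it gives the pose at the moment of the call.
- manip.sign_off(): hands the job in; it is judged then, once.
The state is a dict: "t": time; "q": joint angles; "qd": joint speeds; "tau": joint torques, N m; "tcp_pos": TCP position; "tool_rot": TCP orientation; "force": force on the tool from outside, world axes, zero at the start; "ft_torque": the same for the moment, N m; "finger_gap": opening from 0.0 (shut) to 1.0 (fully open); "gripper_force": force on a finger pad.
Only numpy, scipy, OpenCV 4.12 (cv2) and the standard library are available. Lean on these libraries where they do the work, as an engineer would, in place of code of your own. Each camera call takes 0.05 s, during which the arm holds its last target. There are 200 camera calls.

## Working session

There is one attempt and no reset: what is moved stays moved. The work goes in short steps, Python scripts to look and compute and a shell command to move; the robot and the scene stay as the last step left them, time stands still between calls to the robot, and variables do not carry over. Pictures are saved under pics/ and viewed, at most 10 in all, crops included, and the job is handed in when it is done.

```bash
mkdir -p pics; cat > h.py <<'E'
import numpy as np, cv2
from station import manip
from scipy.spatial.transform import Rotation as R
def Rm(a):
    a=np.array(a,float)
    return a if a.shape==(3,3) else R.from_quat(a).as_matrix()
def cloud(d,m):
    v,u=np.mgrid[0:400,0:640]
    x=(u-m['cx'])/m['fx']*d; y=(v-m['cy'])/m['fy']*d
    P=np.stack([x,-y,-d],-1)@Rm(m['attitude']).T+np.array(m['origin'])
    P[d==0]=np.nan
    return P
def snap(name,out=None):
    m=manip.camera_model(name); p,d=manip.snapshot(name)
    if out: cv2.imwrite('pics/'+out,p[:,:,::-1])
    return p,d,cloud(d,m),m
E
python3 - <<'E'
from h import *
for n in('scene','top'):
    p,d,P,m=snap(n,n+'0.png'); np.savez(n+'0.npz',p=p,P=P); print(n,m)
print(manip.sense())
E
```

```text
scene {'fx': 427.2367768421043, 'fy': 427.2367768421043, 'cx': 319.6063456533498, 'cy': 203.5348337874888, 'origin': array([-0.20387854, -0.8181874 ,  0.59750179]), 'attitude': array([ 0.49528352, -0.1965266 , -0.29000608,  0.79496415])}
top {'fx': 450.2194624358514, 'fy': 450.2194624358514, 'cx': 313.5454635541693, 'cy': 191.33474543791507, 'origin': array([ 0.47194463, -0.00889325,  1.12217983]), 'attitude': array([-0.02709758,  0.02677477,  0.70779855, -0.70538645])}
{'t': 0.1, 'q': array([-1.31749198e+00,  5.28417130e-01,  1.43376304e+00,  4.64209476e-05,
        1.18139517e+00, -1.78448920e-01]), 'qd': array([ 0.0001541 ,  0.00041725, -0.00281914, -0.0001289 ,  0.00102786,
       -0.00212124]), 'tau': array([-5.09862602e-04, -4.43304598e+01, -1.78586465e+01, -3.12680950e-04,
        3.87610809e-03,  8.32542781e-06]), 'tcp_pos': array([ 0.26147881, -0.56713048,  0.30300788]), 'tool_rot': array([ 9.76790403e-01,  2.14195065e-01, -1.56459347e-05, -9.91451181e-04]), 'force': array([0.48952602, 0.03299783, 0.45052915]), 'ft_torque': array([-0.00108165, -0.02555048,  0.03582571]), 'gripper_force': 0.0, 'finger_gap': 1.0042539382774505}
```

View pics/top0.png

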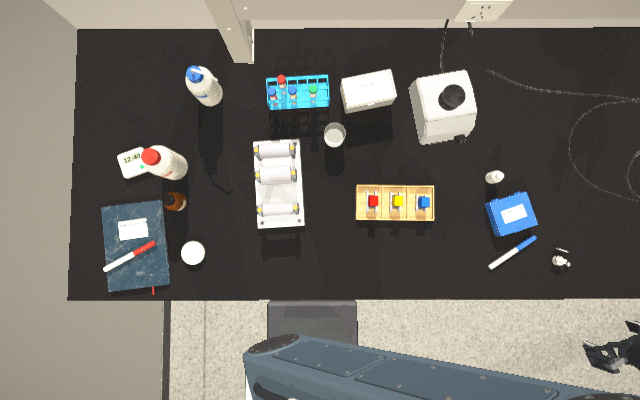

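View pics/scene0.png

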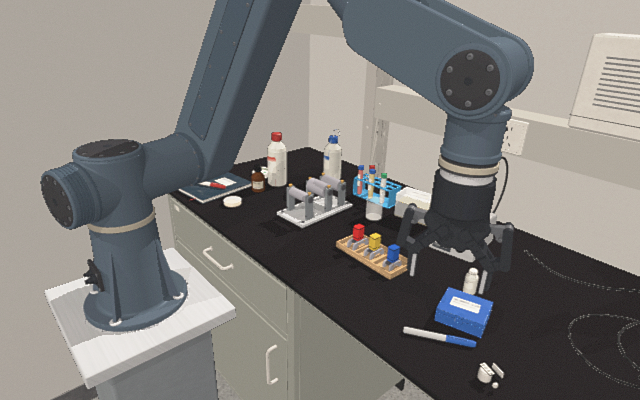

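The top view shows the front mandrel at about px (279,210). The red, yellow and blue handles are at (374,201), (398,201) and (424,202), and the stand is turned slightly. Next I measure them.

```bash
python3 - <<'E'
from h import *
z=np.load('top0.npz'); p=z['p'];P=z['P']; hsv=cv2.cvtColor(p,cv2.COLOR_RGB2HSV)
V,U=np.mgrid[0:400,0:640]
def box(u0,u1,v0,v1): return (U>=u0)&(U<=u1)&(V>=v0)&(V<=v1)
tray=box(345,445,175,230); Z=P[...,2]
for n,(lo,hi) in dict(red=(172,8),yel=(22,34),blue=(100,125)).items():
    H=hsv[...,0]; m=((H>=lo)|(H<=hi)) if lo>hi else ((H>=lo)&(H<=hi))
    m=m&tray&(hsv[...,1]>150)&(Z>.05)
    print(n,m.sum(),P[m].mean(0),np.percentile(P[m],[5,95],axis=0).round(4).tolist())
m=tray&(Z>.009)&(Z<.022)&(hsv[...,1]>40)
r=cv2.minAreaRect(P[m][:,:2].astype(np.float32)*1000); print('tray',r)
st=box(245,312,130,235)
m=st&(Z>.006)&(Z<.03)&(hsv[...,2]>120)
print('plate',cv2.minAreaRect(P[m][:,:2].astype(np.float32)*1000),np.median(Z[m]))
m=box(262,294,198,220)&(Z>.075)
for v in range(198,222,1): print(v,(P[v,264:296:5,:]*1000).round(0)[:,[0,2]].astype('O').tolist())
E
```

```text
red 89 [ 0.53047896 -0.14822268  0.06463055] [[0.52, -0.1576, 0.0603], [0.5412, -0.1393, 0.0685]]
yel 89 [ 0.53023251 -0.20747012  0.0620495 ] [[0.5199, -0.2171, 0.0584], [0.5412, -0.1986, 0.0654]]
blue 81 [ 0.52736478 -0.2697315   0.05990774] [[0.5175, -0.2784, 0.0537], [0.5365, -0.2621, 0.0636]]
tray ((528.3502197265625, -207.931396484375), (190.8726806640625, 86.27820587158203), 89.33570861816406)
plate ((577.2030639648438, 78.92353057861328), (215.98614501953125, 116.17510223388672), 3.486935615539551) 0.015885565362764642
198 [[540.0, 15.0], [540.0, 17.0], [540.0, 19.0], [540.0, 16.0], [540.0, 14.0], [540.0, 17.0], [540.0, 17.0]]
199 [[538.0, 17.0], [538.0, 19.0], [538.0, 18.0], [538.0, 17.0], [538.0, 14.0], [538.0, 15.0], [538.0, 14.0]]
200 [[535.0, 16.0], [535.0, 19.0], [535.0, 19.0], [535.0, 16.0], [535.0, 18.0], [535.0, 16.0], [535.0, 12.0]]
201 [[533.0, 16.0], [533.0, 17.0], [533.0, 17.0], [533.0, 17.0], [533.0, 16.0], [533.0, 16.0], [533.0, 16.0]]
202 [[530.0, 16.0], [530.0, 17.0], [530.0, 18.0], [531.0, 10.0], [530.0, 15.0], [530.0, 18.0], [526.0, 89.0]]
203 [[528.0, 11.0
[... 1376 characters left out ...]
.0, 17.0], [498.0, 17.0], [498.0, 17.0]]
216 [[496.0, 27.0], [496.0, 19.0], [496.0, 16.0], [496.0, 15.0], [496.0, 16.0], [496.0, 16.0], [496.0, 16.0]]
217 [[494.0, 15.0], [494.0, 16.0], [493.0, 21.0], [494.0, 15.0], [493.0, 17.0], [494.0, 14.0], [493.0, 14.0]]
218 [[491.0, 15.0], [491.0, 18.0], [491.0, 13.0], [491.0, 20.0], [491.0, 13.0], [491.0, 17.0], [491.0, 17.0]]
219 [[489.0, 20.0], [489.0, 13.0], [489.0, 15.0], [489.0, 15.0], [489.0, 19.0], [489.0, 15.0], [489.0, 16.0]]
220 [[486.0, 16.0], [486.0, 20.0], [486.0, 16.0], [486.0, 19.0], [486.0, 14.0], [486.0, 17.0], [486.0, 15.0]]
221 [[484.0, 16.0], [484.0, 16.0], [484.0, 17.0], [484.0, 14.0], [484.0, 18.0], [484.0, 16.0], [484.0, 14.0]]
```

Stand yaw is about +3.5°, with the front mandrel near (0.511, 0.075) and its axis around z 0.079. The visible width is about 28 mm, so I'll try blue first. I'll turn the tool so the fingers close along x and move above the blue gauge.

```bash
python3 -m crank '[{"dp":[0,0,0],"delta_rot":[0,0,-0.0165],"fingers":1},{"dp":[0,0,0],"delta_rot":[0,0,-0.0165],"fingers":1},{"dp":[0,0,0],"delta_rot":[0,0,-0.0165],"fingers":1},{"dp":[0,0,0],"delta_rot":[0,0,-0.0165],"fingers":1},{"dp":[0,0,0],"delta_rot":[0,0,-0.0165],"fingers":1},{"dp":[0,0,0],"delta_rot":[0,0,-0.0165],"fingers":1},{"dp":[0,0,0],"delta_rot":[0,0,-0.0165],"fingers":1},{"dp":[0,0,0],"delta_rot":[0,0,-0.0165],"fingers":1},{"dp":[0,0,0],"delta_rot":[0,0,-0.0165],"fingers":1},{"dp":[0,0,0],"delta_rot":[0,0,-0.0165],"fingers":1},{"dp":[0,0,0],"delta_rot":[0,0,-0.0165],"fingers":1}]'
python3 -m crank '[{"dp":[0.05,0.044,0.009],"delta_rot":[0,0,0],"fingers":1},{"dp":[0.05,0.044,0.009],"delta_rot":[0,0,0],"fingers":1},{"dp":[0.05,0.044,0.009],"delta_rot":[0,0,0],"fingers":1},{"dp":[0.05,0.044,0.009],"delta_rot":[0,0,0],"fingers":1},{"dp":[0.05,0.044,0.009],"delta_rot":[0,0,0],"fingers":1},{"dp":[0.05,0.044,0.009],"delta_rot":[0,0,0],"fingers":1},{"dp":[0.05,0.044,0.009],"delta_rot":[0,0,0],"fingers":1},{"dp":[0.05,0.044,0.009],"delta_rot":[0,0,0],"fingers":1},{"dp":[0.05,0.044,0.009],"delta_rot":[0,0,0],"fingers":1},{"dp":[0.05,0.044,0.009],"delta_rot":[0,0,0],"fingers":1},{"dp":[0.05,0.044,0.009],"delta_rot":[0,0,0],"fingers":1},{"dp":[0,0,0],"delta_rot":[0,0,0],"fingers":1}]'
python3 - <<'E'
from h import *
p,d,P,m=snap('wrist','w1.png'); np.savez('w1.npz',p=p,P=P); print(m)
s=manip.sense(); print(s['tcp_pos'],Rm(s['tool_rot']).round(4).tolist(),s['force'])
E
```

```text
t: 1.02
tcp_pos: [0.2615, -0.5673, 0.3033]
tool_rot: [0.705, 0.709, 0.0, -0.001]
force: [0.1, 0.5, -0.1]
finger_gap: 1.0
gripper_force: 0.0
t: 2.02
tcp_pos: [0.5056, -0.2872, 0.2531]
tool_rot: [0.705, 0.709, 0.001, -0.002]
force: [-0.8, -0.6, -0.5]
finger_gap: 1.003
gripper_force: 0.0
{'fx': 296.2244223715567, 'fy': 296.2244223715567, 'cx': 317.16042314011315, 'cy': 199.429202292527, 'origin': array([ 0.50588758, -0.21154496,  0.32295608]), 'attitude': array([-1.48313402e-01, -1.23911182e-04,  3.14153616e-03,  9.88935413e-01])}
[ 0.50434252 -0.28933191  0.25347056] [[-0.0063, 1.0, -0.0014], [1.0, 0.0063, 0.0018], [0.0018, -0.0014, -1.0]] [0.52921775 0.0347941  0.36409059]
```

View pics/w1.png

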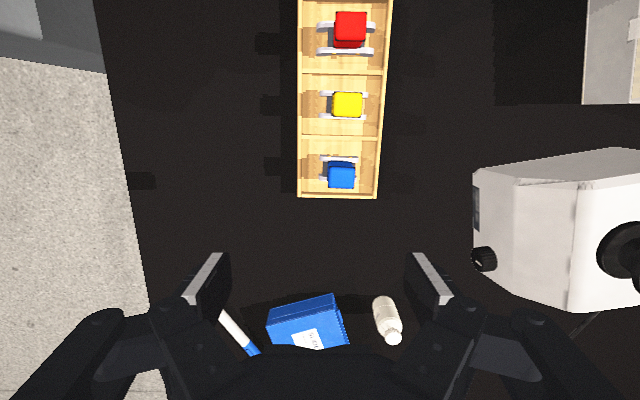

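The wrist view shows red at (350,30), yellow at (347,104) and blue at (341,175), with the pads at the bottom left and right. Now the blue handle's centre and yaw.

```bash
cat > g.py <<'E'
from h import *
def blob(p,P,name,zmin=.04):
    hsv=cv2.cvtColor(p,cv2.COLOR_RGB2HSV); H=hsv[...,0]; Z=P[...,2]
    lo,hi=dict(red=(172,8),yel=(22,34),blue=(100,125))[name]
    m=((H>=lo)|(H<=hi)) if lo>hi else ((H>=lo)&(H<=hi))
    m&=(hsv[...,1]>130)&(Z>zmin)&(np.hypot(P[...,0]-.52,P[...,1]+.1)<.35)
    n,l,s,c=cv2.connectedComponentsWithStats(m.astype(np.uint8))
    m=l==1+np.argmax(s[1:,4]); q=P[m]; zt=np.percentile(q[:,2],90)
    t=q[q[:,2]>zt-.006]
    return zt,t.mean(0),cv2.minAreaRect(t[:,:2].astype(np.float32)*1000),len(t)
E
python3 - <<'E'
from g import *
z=np.load('w1.npz')
for n in('red','yel','blue'): print(n,blob(z['p'],z['P'],n))
# leaves of blue gauge: grey pixels z .015-.035 near
p,P=z['p'],z['P']; hsv=cv2.cvtColor(p,cv2.COLOR_RGB2HSV)
m=(hsv[...,1]<50)&(P[...,2]>.012)&(P[...,2]<.04)&(abs(P[...,0]-.527)<.035)&(abs(P[...,1]+.270)<.026)
print(m.sum(),cv2.minAreaRect(P[m][:,:2].astype(np.float32)*1000),P[m].mean(0))
print(manip.sense()['tcp_pos'])
E
```

```text
red (np.float64(0.06465872045537571), array([ 0.53118261, -0.15008966,  0.06347218]), ((531.5778198242188, -149.83937072753906), (24.512298583984375, 19.69662857055664), 0.6784469485282898), 875)
yel (np.float64(0.06258832292092432), array([ 0.5309829 , -0.20787561,  0.06152522]), ((531.26171875, -207.89120483398438), (19.4711856842041, 24.174259185791016), 88.31841278076172), 674)
blue (np.float64(0.06055439867039491), array([ 0.52770271, -0.27090081,  0.05940141]), ((527.836669921875, -271.48394775390625), (19.815410614013672, 23.554805755615234), 88.90560150146484), 549)
313 ((528.3428955078125, -271.900146484375), (26.103073120117188, 39.982177734375), 87.472900390625) [ 0.52409513 -0.26663811  0.01875086]
[ 0.50434252 -0.28933191  0.25347056]
```

```bash
python3 -m crank '[{"dp":[0.009,0.012,0.03],"delta_rot":[0,0,0.005],"fingers":1},{"dp":[0.009,0.012,0.04],"delta_rot":[0,0,0],"fingers":1},{"dp":[0.009,0.012,0.04],"delta_rot":[0,0,0],"fingers":1},{"dp":[0.009,0.012,0.04],"delta_rot":[0,0,0],"fingers":1},{"dp":[0,0,0.04],"delta_rot":[0,0,0],"fingers":1},{"dp":[0,0,0.04],"delta_rot":[0,0,0],"fingers":1},{"dp":[0,0,0.04],"delta_rot":[0,0,0],"fingers":1},{"dp":[0,0,0.038],"delta_rot":[0,0,0],"fingers":1},{"dp":[0,0,0],"delta_rot":[0,0,0],"fingers":1},{"dp":[0,0,0],"delta_rot":[0,0,0],"fingers":1}]' 45
python3 -m crank '[{"dp":[0,0,0],"delta_rot":[0,0,0],"fingers":-1},{"dp":[0,0,0],"delta_rot":[0,0,0],"fingers":-1},{"dp":[0,0,0],"delta_rot":[0,0,0],"fingers":-1},{"dp":[0,0,0],"delta_rot":[0,0,0],"fingers":-1},{"dp":[0,0,0],"delta_rot":[0,0,0],"fingers":-1},{"dp":[0,0,0],"delta_rot":[0,0,0],"fingers":-1},{"dp":[0,0,0],"delta_rot":[0,0,0],"fingers":-1},{"dp":[0,0,0],"delta_rot":[0,0,0],"fingers":-1}]' 45
```

```text
t: 2.9
tcp_pos: [0.5266, -0.2754, 0.0996]
tool_rot: [0.718, 0.696, -0.0, -0.001]
force: [0.5, -0.0, 0.2]
finger_gap: 1.0
gripper_force: 0.0
t: 3.57
tcp_pos: [0.5279, -0.275, 0.1013]
tool_rot: [0.718, 0.696, 0.0, 0.001]
force: [-1.2, -0.1, 6.2]
finger_gap: 0.275
gripper_force: 44.4
```

```bash
python3 -m crank '[{"dp":[0,0,-0.02],"delta_rot":[0,0,0],"fingers":-1},{"dp":[0,0,-0.04],"delta_rot":[0,0,0],"fingers":-1},{"dp":[0,0,-0.06],"delta_rot":[0,0,0],"fingers":-1},{"dp":[0,0,-0.06],"delta_rot":[0,0,0],"fingers":-1},{"dp":[0,0,-0.06],"delta_rot":[0,0,-0.007],"fingers":-1},{"dp":[0,0,-0.04],"delta_rot":[0,0,-0.0077],"fingers":-1},{"dp":[0,0,-0.02],"delta_rot":[0,0,0],"fingers":-1}]' 45
python3 -m crank '[{"dp":[0.03,0,0],"delta_rot":[0,0,0],"fingers":-1},{"dp":[0.06,0,0],"delta_rot":[0,0,0],"fingers":-1},{"dp":[0.075,0,0],"delta_rot":[0,0,0],"fingers":-1},{"dp":[0.075,0,0],"delta_rot":[0,0,0],"fingers":-1},{"dp":[0.075,0,0],"delta_rot":[0,0,0],"fingers":-1},{"dp":[0.075,0,0],"delta_rot":[0,0,0],"fingers":-1},{"dp":[0.075,0.004,0],"delta_rot":[0,0,0],"fingers":-1},{"dp":[0.05,0.004,0],"delta_rot":[0,0,0],"fingers":-1},{"dp":[0.025,0,0],"delta_rot":[0,0,0],"fingers":-1},{"dp":[0,0,0],"delta_rot":[0,0,0],"fingers":-1},{"dp":[0,0,0],"delta_rot":[0,0,0],"fingers":-1},{"dp":[0,0,0],"delta_rot":[0,0,0],"fingers":-1}]' 45
python3 - <<'E'
from h import *
p,d,P,m=snap('wrist','w2.png'); s=manip.sense(); np.savez('w2.npz',p=p,P=P,d=d,o=m['origin'],a=m['attitude'],t=s['tcp_pos'],r=Rm(s['tool_rot']))
print(m['origin'],s['tcp_pos'],Rm(s['tool_rot']).round(4).tolist(),s['force'],s['finger_gap'])
E
```

```text
t: 4.15
tcp_pos: [0.5284, -0.2753, 0.2539]
tool_rot: [0.684, 0.729, 0.0, 0.003]
force: [-0.2, -0.0, -1.0]
finger_gap: 0.272
gripper_force: 44.2
t: 5.15
tcp_pos: [0.5146, -0.0057, 0.2498]
tool_rot: [0.685, 0.729, -0.0, -0.0]
force: [0.4, -0.7, -1.4]
finger_gap: 0.272
gripper_force: 44.2
[0.51075722 0.07012376 0.3193004 ] [ 0.51478418 -0.0060616   0.24994726] [[-0.0608, 0.9981, -0.0006], [0.9981, 0.0608, -0.0002], [-0.0002, -0.0006, -1.0]] [ 0.01600427  0.32805582 -1.38390059] 0.27112407602223826
```

View pics/w2.png

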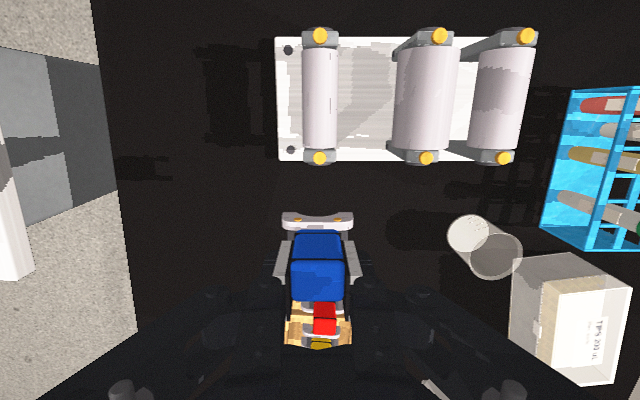

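The wrist view shows the front mandrel at (320,95), clearly thinner than the two behind it. Its screws are at (320,35) and (319,158), and the held blue gauge has its leaf at (317,220). I'll fit the mandrel and the gauge in this one frame.

```bash
cat > fit.py <<'E'
from h import *
from scipy.optimize import least_squares
def mandrel(P,box,yaw=None):
    u0,u1,v0,v1=box; Q=P[v0:v1,u0:u1].reshape(-1,3); Q=Q[(Q[:,2]>.075)&(Q[:,2]<.12)]
    c=np.median(Q,0)
    def f(a):
        ya,x0,z0,r=a; ex=np.array([np.cos(ya),np.sin(ya)])
        return np.hypot((Q[:,:2]-c[:2])@ex-x0,Q[:,2]-z0)-r
    s=least_squares(f,[.06,0,.079,.015],loss='soft_l1',f_scale=.001)
    return s.x,c,np.std(s.fun),len(Q)
E
python3 - <<'E'
from fit import *
z=np.load('w2.npz'); P=z['P'];p=z['p']
hsv=cv2.cvtColor(p,cv2.COLOR_RGB2HSV)
x,c,sd,n=mandrel(P,(298,342,55,142)); ya,x0=x[:2]; ex=np.array([np.cos(ya),np.sin(ya)])
pt=c[:2]+x0*ex; print('mandrel yaw',np.degrees(ya),'pt',pt,'z,r',x[2:],sd,n)
sc=[]
for b in((305,335,25,46),(305,335,148,168)):
    m=np.zeros(p.shape[:2],bool); m[b[2]:b[3],b[0]:b[1]]=1
    m&=(hsv[...,1]>150)&(hsv[...,0]>15)&(hsv[...,0]<35); print('screw',P[m].mean(0),m.sum()); sc.append(P[m].mean(0))
mid=np.mean(sc,0); print('mid',mid)
ey=np.array([-ex[1],ex[0]]); print('centre on axis',pt+ey*((mid[:2]-pt)@ey))
m=(hsv[...,0]>100)&(hsv[...,0]<125)&(hsv[...,1]>130)&(P[...,2]>.1)
q=P[m]; q=q[abs(q[:,1])<.06]; zt=np.percentile(q[:,2],90); t=q[q[:,2]>zt-.006]
print('handle',zt,t.mean(0),cv2.minAreaRect(t[:,:2].astype(np.float32)*1000))
# handle front face (facing camera): lateral extents; leaf top
m=np.zeros(p.shape[:2],bool); m[208:232,275:360]=1; m&=(P[...,2]>.08); q=P[m]
print('leaf',q.mean(0),np.percentile(q,[2,98],axis=0).round(4).tolist(),cv2.minAreaRect(q[:,:2].astype(np.float32)*1000))
print('tcp',z['t'])
E
```

```text
mandrel yaw 3.4970061367165655 pt [0.51186724 0.07730984] z,r [0.07789654 0.01370019] 0.0005836594150270176 3128
screw [nan nan nan] 182
screw [0.51423459 0.03453315 0.09878652] 117
mid [nan nan nan]
centre on axis [nan nan]
handle 0.20875492649109556 [ 0.51468154 -0.00055108  0.20808789] ((488.3858642578125, -3.160050392150879), (77.25906372070312, 20.820232391357422), 2.0509557723999023)
leaf [0.51439608 0.00902788 0.16521126] [[0.4952, 0.0049, 0.1535], [0.5337, 0.0117, 0.1736]] ((514.5191650390625, 7.845198631286621), (41.40943145751953, 7.069223880767822), 3.7048943042755127)
tcp [ 0.51478418 -0.0060616   0.24994726]
```

```bash
python3 - <<'E'
from fit import *
z=np.load('w2.npz'); P=z['P'];p=z['p']
hsv=cv2.cvtColor(p,cv2.COLOR_RGB2HSV)
for b in((305,335,25,46),(305,335,148,168)):
    m=np.zeros(p.shape[:2],bool); m[b[2]:b[3],b[0]:b[1]]=1
    m&=(hsv[...,1]>150)&(hsv[...,0]>15)&(hsv[...,0]<35)&(P[...,2]>.09); print('screw',np.nanmean(P[m],0),m.sum())
# mandrel ends along v at u=320
for v in list(range(38,56,2))+list(range(138,166,2)): print(v,P[v,320].round(4),p[v,320])
m=np.zeros(p.shape[:2],bool); m[225:305,285:350]=1
m&=(hsv[...,0]>100)&(hsv[...,0]<125)&(hsv[...,1]>130)&(P[...,2]>.15)
q=P[m]; zt=np.percentile(q[:,2],90);t=q[q[:,2]>zt-.004]; print(zt,cv2.minAreaRect(t[:,:2].astype(np.float32)*1000),np.percentile(t,[1,99],axis=0))
E
```

```text
screw [0.50923843 0.11574636 0.09866265] 178
screw [0.51423459 0.03453315 0.09878652] 117
38 [0.5097 0.114  0.0997] [250 211  86]
40 [0.5098 0.1128 0.0997] [249 213  86]
42 [0.5098 0.1119 0.0984] [252 206  79]
44 [0.5099 0.1111 0.0963] [152 116  76]
46 [0.51   0.111  0.0896] [94 93 93]
48 [0.51   0.1092 0.0927] [238 227 232]
50 [0.5101 0.1082 0.0915] [234 228 230]
52 [0.5102 0.1068 0.0926] [236 229 233]
54 [0.5103 0.1059 0.0901] [237 230 232]
138 [0.514  0.0479 0.0903] [241 234 235]
140 [0.5141 0.0467 0.0928] [240 234 235]
142 [0.5142 0.045  0.0911] [241 234 236]
144 [0.5143 0.0435 0.0909] [242 235 236]
146 [0.5144 0.042  0.0908] [242 235 237]
148 [0.5145 0.0405 0.091 ] [220 208 209]
150 [0.5146 0.0387 0.0891] [136 138 144]
152 [0.5145 0.0385 0.0983] [255 235  95]
154 [0.5146 0.0371 0.0989] [253 227  97]
156 [0.5147 0.0357 0.0994] [253 226  96]
158 [0.5148 0.034  0.098 ] [252 224  89]
160 [0.5149 0.0327 0.0993] [252 225  93]
162 [0.515  0.0309 0.0978] [253 228  93]
164 [0.5151 0.0297 0.0995] [216 169 107]
0.20873498886067968 ((515.136962890625, -2.308561325073242), (23.52001190185547, 20.872699737548828), 3.95835018157959) [[ 0.50340458 -0.01123349  0.20518091]
 [ 0.52655317  0.00778482  0.20951185]]
```

```bash
python3 -m crank '[{"dp":[0.02,0.001,0],"delta_rot":[0,0,0],"fingers":-1},{"dp":[0.04,0.001,0],"delta_rot":[0,0,0],"fingers":-1},{"dp":[0.05,0.001,0.01],"delta_rot":[0,0,0],"fingers":-1},{"dp":[0.03,0,0.02],"delta_rot":[0,0,0],"fingers":-1},{"dp":[0.014,0,0.03],"delta_rot":[0,0,0],"fingers":-1},{"dp":[0,0,0.03],"delta_rot":[0,0,0],"fingers":-1},{"dp":[0,0,0.016],"delta_rot":[0,0,0],"fingers":-1},{"dp":[0,0,0],"delta_rot":[0,0,0],"fingers":-1},{"dp":[0,0,0],"delta_rot":[0,0,0],"fingers":-1},{"dp":[0,0,0],"delta_rot":[0,0,0],"fingers":-1}]' 45
python3 - <<'E'
from h import *
p,d,P,m=snap('wrist','w3.png'); s=manip.sense(); np.savez('w3.npz',p=p,P=P,t=s['tcp_pos'],r=Rm(s['tool_rot']))
print(s['tcp_pos'],Rm(s['tool_rot']).round(4).tolist(),s['force'],s['ft_torque'])
E
```

```text
t: 6.03
tcp_pos: [0.5121, 0.0713, 0.1979]
tool_rot: [0.685, 0.728, 0.0, 0.0]
force: [0.6, 0.9, -0.6]
finger_gap: 0.273
gripper_force: 44.2
[0.51213218 0.07135543 0.19812982] [[-0.0612, 0.9981, 0.0017], [0.9981, 0.0612, -0.0001], [-0.0002, 0.0017, -1.0]] [ 0.11288751 -1.18358338 -0.64392137] [-0.03632164  0.00386627  0.00561426]
```

View pics/w3.png

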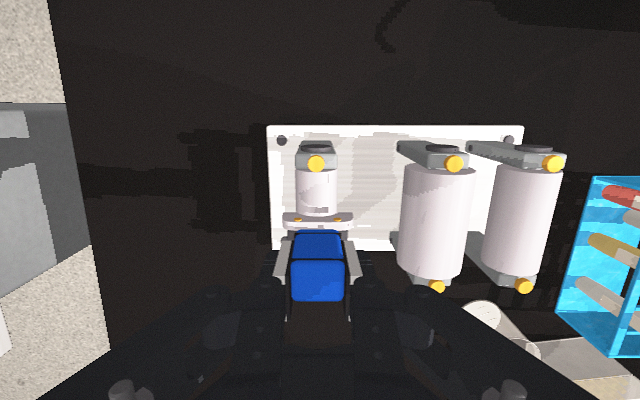

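The gauge (leaf at px (318,220)) is lined up over the front mandrel (316,190). Lowering slowly.

```bash
python3 -m crank '[{"dp":[0,0,0.004],"delta_rot":[0,0,0],"fingers":-1},{"dp":[0,0,0.004],"delta_rot":[0,0,0],"fingers":-1},{"dp":[0,0,0.004],"delta_rot":[0,0,0],"fingers":-1},{"dp":[0,0,0.004],"delta_rot":[0,0,0],"fingers":-1},{"dp":[0,0,0.002],"delta_rot":[0,0,0],"fingers":-1},{"dp":[0,0,0.002],"delta_rot":[0,0,0],"fingers":-1},{"dp":[0,0,0],"delta_rot":[0,0,0],"fingers":-1},{"dp":[0,0,0],"delta_rot":[0,0,0],"fingers":-1}]' 45; python3 -m crank '[{"dp":[0,0,0.002],"delta_rot":[0,0,0],"fingers":-1},{"dp":[0,0,0],"delta_rot":[0,0,0],"fingers":-1}]' 45;
```

```text
t: 6.75
tcp_pos: [0.5114, 0.0719, 0.1873]
tool_rot: [0.685, 0.729, -0.0, -0.0]
force: [-0.3, 0.1, -1.3]
finger_gap: 0.274
gripper_force: 44.2
t: 6.92
tcp_pos: [0.5114, 0.0719, 0.1863]
tool_rot: [0.685, 0.729, -0.0, -0.0]
force: [-0.4, -0.9, -1.6]
finger_gap: 0.273
gripper_force: 44.2
```

```bash
for i in 1 2; do python3 -m crank '[{"dp":[0,0,0.002],"delta_rot":[0,0,0],"fingers":-1},{"dp":[0,0,0],"delta_rot":[0,0,0],"fingers":-1},{"dp":[0,0,0],"delta_rot":[0,0,0],"fingers":-1}]' | egrep 'tcp|force:'; done; python3 -m crank '[{"dp":[0,0,0.001],"delta_rot":[0,0,0],"fingers":-1},{"dp":[0,0,0],"delta_rot":[0,0,0],"fingers":-1},{"dp":[0,0,0],"delta_rot":[0,0,0],"fingers":-1}]'  | egrep 'tcp|force:'
```

```text
tcp_pos: [0.5115, 0.0719, 0.1854]
force: [0.0, -0.4, -1.0]
gripper_force: 44.2
tcp_pos: [0.5114, 0.0719, 0.1844]
force: [-0.1, -0.2, -1.0]
gripper_force: 44.2
tcp_pos: [0.5114, 0.0719, 0.1839]
force: [0.5, 0.6, -1.5]
gripper_force: 44.2
```

```bash
python3 -m crank '[{"dp":[0,0,0.002],"delta_rot":[0,0,0],"fingers":-1},{"dp":[0,0,0],"delta_rot":[0,0,0],"fingers":-1},{"dp":[0,0,0],"delta_rot":[0,0,0],"fingers":-1}]' | egrep 'tcp|force:';  python3 -m crank '[{"dp":[0,0,0.001],"delta_rot":[0,0,0],"fingers":-1},{"dp":[0,0,0],"delta_rot":[0,0,0],"fingers":-1},{"dp":[0,0,0],"delta_rot":[0,0,0],"fingers":-1}]'  | egrep 'tcp|force:'; python3 -c "
from station import manip
s=manip.sense();print(s['force'],s['ft_torque'])"
```

```text
tcp_pos: [0.5114, 0.0719, 0.1829]
force: [-0.1, -0.3, -1.1]
gripper_force: 44.2
tcp_pos: [0.5115, 0.0719, 0.1824]
force: [0.4, 0.2, -0.4]
gripper_force: 44.2
[ 0.43813621  0.19707508 -0.41229414] [-0.00770269  0.01210825 -0.00354554]
```

```bash
python3 -m crank '[{"dp":[0,0,0.001],"delta_rot":[0,0,0],"fingers":-1},{"dp":[0,0,0],"delta_rot":[0,0,0],"fingers":-1},{"dp":[0,0,0],"delta_rot":[0,0,0],"fingers":-1}]' | egrep 'tcp|force:';  python3 -m crank '[{"dp":[0,0,0.001],"delta_rot":[0,0,0],"fingers":-1},{"dp":[0,0,0],"delta_rot":[0,0,0],"fingers":-1},{"dp":[0,0,0],"delta_rot":[0,0,0],"fingers":-1}]'  | egrep 'tcp|force:'; python3 -c "
from station import manip
s=manip.sense();print(s['force'],s['ft_torque'])"
```

```text
tcp_pos: [0.5115, 0.0718, 0.1822]
force: [-0.5, 0.8, 3.6]
gripper_force: 44.7
tcp_pos: [0.5115, 0.0719, 0.1822]
force: [-1.4, 1.0, 7.8]
gripper_force: 45.4
[-1.40433091  1.00422071  7.82301459] [-0.00849204  0.36001963  0.03327358]
```

Contact comes at TCP z 0.1822, against 0.182 predicted for a full bed. A gauge too small for the bar would have stood 5 mm or more higher, so blue fits. I'll trim to about 7 N bearing and hold.

```bash
python3 -m crank '[{"dp":[0,-0.0003,-0.0003],"delta_rot":[0,0,0],"fingers":-1},{"dp":[0,0,0],"delta_rot":[0,0,0],"fingers":-1},{"dp":[0,0,0],"delta_rot":[0,0,0],"fingers":-1}]' | egrep 't:|tcp|force:';  python3 -m crank '[{"dp":[0,0,0],"delta_rot":[0,0,0],"fingers":-1},{"dp":[0,0,0],"delta_rot":[0,0,0],"fingers":-1},{"dp":[0,0,0],"delta_rot":[0,0,0],"fingers":-1},{"dp":[0,0,0],"delta_rot":[0,0,0],"fingers":-1},{"dp":[0,0,0],"delta_rot":[0,0,0],"fingers":-1},{"dp":[0,0,0],"delta_rot":[0,0,0],"fingers":-1}]'  | egrep 't:|tcp|force:'; python3 -c "
from station import manip
s=manip.sense();print(s['force'],s['ft_torque'],Rm(s['tool_rot'])) if 0 else print(s['force'],s['ft_torque'],s['tool_rot'])"
```

```text
t: 8.92
tcp_pos: [0.5115, 0.0719, 0.1822]
tool_rot: [0.685, 0.729, 0.0, 0.0]
force: [-1.0, 0.7, 5.7]
gripper_force: 45.0
t: 9.42
tcp_pos: [0.5115, 0.0719, 0.1822]
tool_rot: [0.685, 0.729, 0.0, 0.0]
force: [-0.5, 0.5, 7.0]
gripper_force: 45.0
[-0.51498391  0.45421462  7.0242227 ] [-0.02677042  0.30096598 -0.02314395] [6.84696716e-01 7.28828015e-01 2.27442796e-04 2.81781371e-04]
```

```bash
for i in 1 2 3 4 5 6 7; do python3 -m crank '[{"dp":[0,0,0],"delta_rot":[0,0,0],"fingers":-1},{"dp":[0,0,0],"delta_rot":[0,0,0],"fingers":-1}]' >/dev/null; python3 -c "
from station import manip
s=manip.sense();print(s['t'],s['force'].round(2),s['ft_torque'].round(3))"; done
python3 - <<'E'
from h import *
p,d,P,m=snap('wrist'); cv2.imwrite('pics/w4.png',cv2.resize(p[150:330,220:420],None,fx=3.3,fy=3.3)[:,:,::-1])
E
```

```text
9.5833 [-1.12  0.26  6.61] [-0.003  0.269  0.005]
9.75 [-1.41  0.41  7.54] [ 0.072  0.255 -0.046]
9.9167 [-1.88  0.28  6.55] [-0.006  0.298  0.001]
10.0833 [-0.29 -0.05  6.57] [0.054 0.282 0.011]
10.25 [-2.1   0.4   5.87] [-0.023  0.236  0.057]
10.4167 [-1.23  0.22  5.17] [ 0.005  0.254 -0.045]
10.5833 [-1.63 -0.26  5.74] [0.006 0.289 0.001]
```

View pics/w4.png

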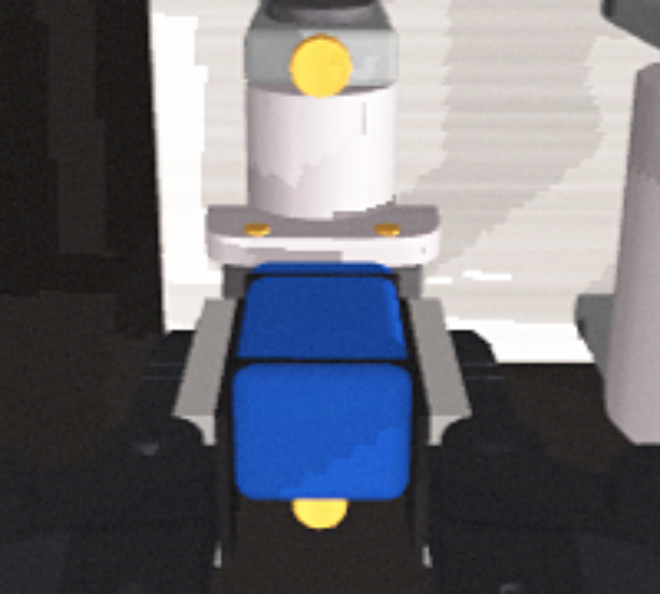

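The gauge sits level and square astride the bar: leaf at crop px (322,235), mandrel centre at (320,150). It has borne about 7 N for more than a second. Unload and release.

```bash
python3 -m crank '[{"dp":[0,-0.0004,-0.001],"delta_rot":[0,0,0],"fingers":-1},{"dp":[0,0,0],"delta_rot":[0,0,0],"fingers":-1},{"dp":[0,0,0],"delta_rot":[0,0,0],"fingers":-1}]' 20 | egrep 't:|tcp|force:'; python3 -m crank '[{"dp":[0,0,0],"delta_rot":[0,0,0],"fingers":0},{"dp":[0,0,0],"delta_rot":[0,0,0],"fingers":0.5},{"dp":[0,0,0],"delta_rot":[0,0,0],"fingers":1},{"dp":[0,0,0],"delta_rot":[0,0,0],"fingers":1},{"dp":[0,0,0],"delta_rot":[0,0,0],"fingers":1},{"dp":[0,0,0],"delta_rot":[0,0,0],"fingers":1},{"dp":[0,0,0],"delta_rot":[0,0,0],"fingers":1},{"dp":[0,0,0],"delta_rot":[0,0,0],"fingers":1}]'; python3 - <<'E'
from h import *
p,d,P,m=snap('wrist'); cv2.imwrite('pics/w5.png',cv2.resize(p[100:400,120:520],None,fx=2,fy=2)[:,:,::-1]); np.savez('w5.npz',p=p,P=P)
E
```

```text
t: 10.88
tcp_pos: [0.5113, 0.0719, 0.1822]
tool_rot: [0.685, 0.729, 0.0, 0.0]
force: [-0.7, 0.3, 3.4]
gripper_force: 44.7
t: 11.55
tcp_pos: [0.5111, 0.0718, 0.182]
tool_rot: [0.685, 0.729, 0.0, -0.0]
force: [0.6, -0.2, 0.7]
finger_gap: 1.001
gripper_force: 0.0
```

View pics/w5.png

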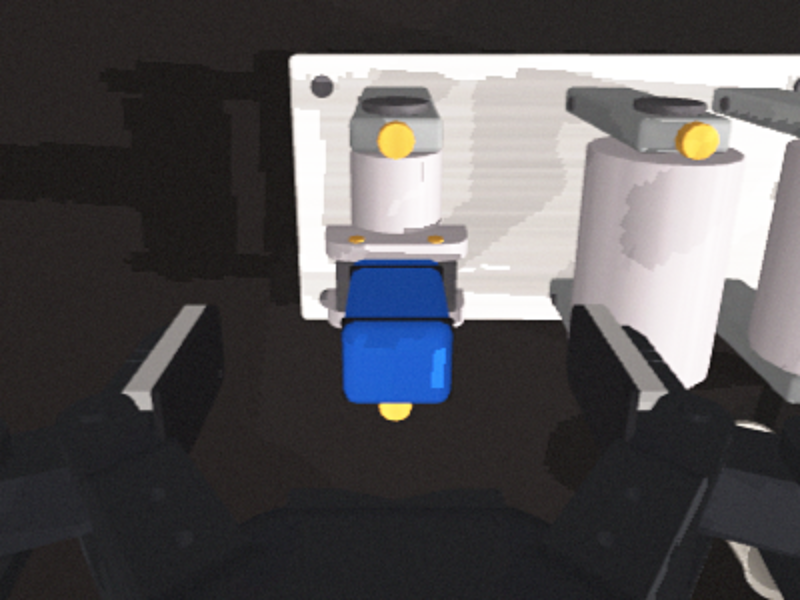

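The gauge (handle at crop px (397,360)) stands square with the fingers clear of it. Now I retreat straight up, move aside and check.

```bash
python3 -m crank '[{"dp":[0,0,-0.02],"delta_rot":[0,0,0],"fingers":1},{"dp":[0,0,-0.04],"delta_rot":[0,0,0],"fingers":1},{"dp":[0,0,-0.06],"delta_rot":[0,0,0],"fingers":1},{"dp":[0,0,-0.06],"delta_rot":[0,0,0],"fingers":1},{"dp":[0,0,-0.04],"delta_rot":[0,0,0],"fingers":1},{"dp":[-0.04,0,-0.02],"delta_rot":[0,0,0],"fingers":1},{"dp":[-0.06,0,0],"delta_rot":[0,0,0],"fingers":1},{"dp":[-0.06,0,0],"delta_rot":[0,0,0],"fingers":1},{"dp":[-0.03,0,0],"delta_rot":[0,0,0],"fingers":1},{"dp":[0,0,0],"delta_rot":[0,0,0],"fingers":1},{"dp":[0,0,0],"delta_rot":[0,0,0],"fingers":1},{"dp":[0,0,0],"delta_rot":[0,0,0],"fingers":1}]' | egrep 't:|tcp|force:'; python3 - <<'E'
from g import *
p,d,P,m=snap('wrist','w6.png'); print(blob(p,P,'blue',.09))
ps=snap('scene')[0]; cv2.imwrite('pics/s6.png',np.hstack([cv2.resize(p[0:260,220:480],(400,400)),cv2.resize(ps[160:290,260:420],None,fx=2.5,fy=2.5)[:, :400] if 0 else cv2.resize(ps[165:285,270:390],(400,400))])[:,:,::-1])
E
```

```text
t: 12.6
tcp_pos: [0.5167, -0.0224, 0.3023]
tool_rot: [0.685, 0.729, 0.0, -0.0]
force: [0.1, -0.3, -0.4]
gripper_force: 0.0
(np.float64(0.14153466792506994), array([0.51199841, 0.07479795, 0.14032581]), ((511.9035339355469, 74.915283203125), (23.707706451416016, 19.892562866210938), 3.7020678520202637), 967)
```

View pics/s6.png

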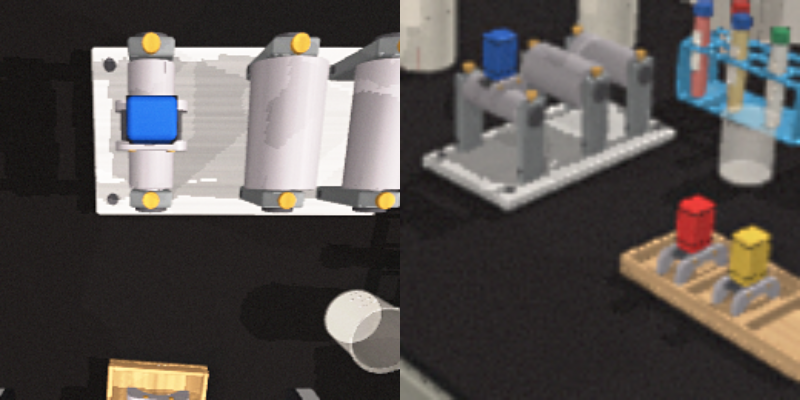

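The blue gauge stands at (0.512, 0.075), yaw 3.7°, upright and centred on the front mandrel (left half, px (152,120)). Its handle top is at z 0.1415, which puts the arc about 0.3 mm below the measured axis, so it's bedded. Red and yellow stand in the tray (right half, (695,225) and (750,255)), and the robot is clear.

```bash
python3 -c "
from station import manip
print(manip.sign_off())"
```

```text
the job is handed in; nothing more can be done
None
```

The blue 28 mm gauge fits the front mandrel: it bedded at the height expected for a full fit, was pressed with about 7 N for over a second and released, and it now stands upright and square astride the middle, with red and yellow never moved from the tray and the arm kept clear of the beaker, bottle and dish.

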